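# Drive the taper key that locks a drive spider to its axle

## Robot

A 6-joint arm with a two-finger parallel gripper is mounted at the origin on a cart in front of the work surface, level with it; the furniture and walls round the work are solid. World frame = base frame: x ahead of the robot, y to its left, z up, the work surface at z = 0. Lengths are in m, angles in rad, forces in N, time in s.
With the tool pointing down it reaches from about 0.325 to 0.925 m from the base axis. Payload 3.1 kg.
Tool frame: the origin (TCP) lies between the finger pads; the fingertips stand 25 mm ahead of it and the grasp point (between the pads) lies 6 mm ahead of it; z points along the fingers, y is the line along which they close (so a half turn about z gives the same grasp; the last joint's range is limited). The gripper opens to 85 mm and grips with 20 to 120 N. Pads are 22 mm wide; open, the fingers measure 114 mm over their backs; the gripper's body (76 mm by 85 mm) begins 54 mm behind the grasp point. The pads swing forward as they close: fully open they stand 13 mm farther back than shut.
Start: joints at [-1.359, 0.217, 1.613, -0, 1.311, -0.112], TCP at [0.199, -0.593, 0.231] pointing down, gripper open.
Joint ranges: [-2.75, 2.75], [-0.78, 2.1], [0.31, 2.55], [-1.13, 4.27], [0.13, 2.63], [-2.58, 2.58]. Speed limits (rad/s): [2.79, 2.79, 3.14, 3.14, 3.14, 3.14].

## Interface

Orientations are given as a 3x3 rotation matrix whose columns are the frame's x, y, z axes.
In Python, from bench import * gives the robot as it stands. The module is installed in compiled form; this text tells all that it offers.
- The arm moves only by the tool send_rows, never from a script. Its argument "motion" is a list of rows, each an object with "linear": the shift along the tool's x, y, z in mm, a list of three; "yaw": the turn about the tool's z in degrees; "fingers": the gripper's target within -1 to 1 (shut at 1, half-way at 0, fully open at -1). In form: [{"linear": [x, y, z], "yaw": yaw, "fingers": fingers}, ...]. A call has 1 to 20 rows; each row is the pose to reach, as a shift and turn from the pose commanded when the call began, along the tool's axes at that moment; what a row does not reach only later rows make up. A row lasts 1/8 s, in which the tool goes at most 62.5 mm and 10.7 degrees, less where a joint would pass 70% of its speed; a pose out of reach is approached as far as the arm can. A call with a gripper value outside its range is refused whole. The fingers move at their own pace and stop on an object; the grip force is fixed at half the most. Time passes only in rows, so rows that repeat a pose let the fingers close. It gives the time, the measured TCP pose, the force, the opening and the grip force at its end, in the units of the state.
- sense(): the state, without advancing time (a new reading comes with each control period).
- snapshot(name): name is "scene" or "top" or "wrist"; returns the picture (384x512x3 uint8, red, green, blue); there is no depth.
- get_calibration(name): a dict with "intrinsics" (3x3 intrinsics, pixels), "position" and "attitude" of the camera in the world. Camera axes: x right, y down, z forward; pixel columns grow to the right and rows downward; lengths in m; the calibration is good to about 2 mm. A picture is of the moment at which its call begins: read the wrist's pose just before it. get_calibration takes no time and is no camera call; for the wrist camera it gives the pose at the moment of the call.
- sign_off(): hands the job in; it is judged then, once.
Trained networks look in the newest picture that a camera, given by its name, has taken for a name from the list of things; names that differ only in an ending like _2 or _b are one class to them, and where a whole thing is asked for, a point or a joint stands for the part that bears it (a point fixed in the world has none). Each returns a list of dicts, best first, with "conf" (0 to 1); they miss things now and then, are a little off and sometimes report something else, mostly with a low value. They report only what shows in the picture. A call takes as long as a camera call.
- masks_of(camera, name): "region" (384x512 bool, what is visible of it) and "extent" ([left, top, width, height] in pixels, round what is visible of it).
- spot_point(camera, name): "pixel" ([row, column] in pixels: a listed point, or the origin of a listed thing).
The state is a dict: "time_s": time; "joint_pos": joint angles; "qd": joint speeds; "joint_torque": joint torques, N m; "position": TCP position; "ee_rot": TCP orientation; "force": force on the tool from outside, world axes, zero at the start; "ft_torque": the same for the moment, N m; "finger_gap": opening from 0.0 (shut) to 1.0 (fully open); "finger_force": force on a finger pad.
Only numpy, scipy, OpenCV 4.12 (cv2) and the standard library are available. Lean on these libraries where they do the work, as an engineer would, in place of code of your own. Each camera call takes 0.05 s, during which the arm holds its last target. There are 200 camera calls.

## Task

Turn the four-armed drive spider on the clamped trike axle until the keyway in its bore lines up with the keyway in the axle. Then take the steel taper key from the wooden stand, start its nose in the matched keyways and let go of it, and tap it down from above until it is wedged tight with its head only a few millimetres above the hub. Leave the other things on the bench where they are.

Things in the scene. Friction and masses are not known exactly. Their poses are not given: they have to be found in the camera images.
- axle: fixed: end of a trike axle upright in a grey clamp block (63 x 66, up to z = 46 mm) on a grey base plate 124 x 104 x 12. Origin under the plate's centre, on the axle's axis; z up. Axle 28 diameter, its end at z = 96 mm. Its keyway, open at the end, faces this frame's -x: 12.2 wide, flat floor 9.5 mm from the axis
- axle_keyway (a point): point in the axle's keyway, level with the hub's upper face (92 mm over the bench), 15.5 mm from the axis along the axle frame's -x: the key's centre line passes through it when its flat face bears on the keyway floor. Axes as axle
- hub (a joint): angle (rad) of the dark steel drive spider about the axle, counter-clockwise positive from above; 0 when its keyway lies over the axle's. Starts at 0.5 to 1.1: turn it clockwise. Light friction (0.04 N m), stays where it is left. Barrel 58 diameter, from 50 up to its upper face 92 mm over the bench; flange 74 diameter at the foot; four arms at 45, 135, 225, 315 deg from the keyway
- hub_keyway (a point): same point as axle_keyway, but on the spider: turns with the spider's own keyway and meets axle_keyway at joint 0. Keyway 12.2 wide; its outer face tapers 1 in 20, so the space between hub and axle narrows downwards. Axes turn with the spider
- eye_a (a point): centre of the eye that ends the arm next to the spider's keyway, clockwise of it from above; 73 mm from the axis, 54 mm over the bench. Each arm is 8 thick (50 to 58 mm over the bench), 26 wide at the flange, 19 at 50 mm and 17 at 66 mm from the axis; eyes 23 diameter, 9.5 thick
- eye_b (a point): the same on the arm next to the keyway on its counter-clockwise side
- key: loose steel gib-head taper key, 70 g, upright. Origin under the nose, z up to the head. Shank 10 wide (along y), 40 long; flat face at x = +6 mm, tapered face at x = -6 (under the head) to -4 mm (nose); the last 9 mm of the nose bevelled to about 5 x 4.5. Head z = 40 to 52 mm, overhanging to x = -13 mm. In the keyway its axes are parallel to those of axle
- key_top (a point): centre line of the shank on the head's top face, 52 mm above the nose: the place to tap. Once wedging, about 12 N brings the head to 5 mm over the hub and 15 to 20 N to 3 mm; it stays where it is pushed. Harder blows are not needed
- key_underhead (a point): centre line of the shank at the underside of the head, 40 mm above the nose; its height over axle_keyway is the gap between head and hub. Let go in lined-up keyways, the key drops by itself to a gap of 7 to 17 mm and stands there loosely; below about 7 mm it wedges
- stand: fixed: wooden block 120 x 46 x 34, long along its x. Origin under its centre. The key starts in a slot at x = -32 mm, 22 mm deep with 30 mm showing, its axes parallel to the stand's. Brass drift (11 diameter, top 74 mm over the bench) at x = +12 mm, thin steel one (8 diameter, top 62 mm) at x = +42 mm, both fixed
- grease_jar: bystander: round jar with a black screw lid, 54 dia x 70 high, origin under its centre
- sprocket: bystander: small steel sprocket lying flat, 67 dia x 9, origin under its centre
- combi_wrench: bystander: combination wrench lying flat, 191 x 30 x 8, origin under its centre
- needle_pliers: bystander: long-nosed pliers lying flat, 161 x 57 x 14, origin under their centre

How it is judged:
By the outcome, as a careful person would: the job done as asked, in the order asked, and still so for the second after the job is handed in, with the robot touching nothing.
It also fails if it takes over 64 s, if anything falls off the work surface, if the arm or the gripper's body presses on something with over 40 N, if the wrist force passes 120 N, or if a joint passes its speed limit or range.

## Working session

There is one attempt and no reset: what is moved stays moved. The work goes in short steps, Python scripts to look and compute and a tool call to move; the robot and the scene stay as the last step left them, time stands still between calls to the robot, and variables do not carry over. Pictures are saved under pics/ and viewed, at most 10 in all, crops included, and the job is handed in when it is done.

Besides the shell and the picture viewer there is one more tool, called after "Emit:" as a command line: name --argument value ..., lists and objects as JSON in quotes. send_rows: Moves the arm, as the interface text tells. Its arguments: {"type":"object","properties":{"motion":{"type":"array","items":{"type":"object","properties":{"linear":{"type":"array","items":{"type":"number"}},"yaw":{"type":"number"},"fingers":{"type":"number"}}}}},"required":["motion"]}

```bash
mkdir -p pics; cat > h.py <<'E'
from bench import *
import numpy as np, cv2
def ray(c,px):
    K=np.array(c["intrinsics"]);R=np.array(c["attitude"]);p=np.array(c["position"])
    d=R@np.linalg.inv(K)@np.array([px[1],px[0],1.]);return p,d
def atz(c,px,z):
    p,d=ray(c,px);return p+d*(z-p[2])/d[2]
def proj(c,X):
    K=np.array(c["intrinsics"]);R=np.array(c["attitude"]);p=np.array(c["position"])
    q=K@(R.T@(np.array(X)-p));return q[1]/q[2],q[0]/q[2]
Z={"axle":0,"axle_keyway":.092,"hub_keyway":.092,"eye_a":.054,"eye_b":.054,"key":.012,"key_top":.064,"key_underhead":.052,"stand":0}
def look(cam,names,save=None,top=3):
    c=get_calibration(cam);im=snapshot(cam)
    if save: cv2.imwrite("pics/"+save,im[:,:,::-1])
    for n in names:
        for r in spot_point(cam,n)[:top]:
            print(cam,n,round(r["conf"],2),np.round(r["pixel"],1),np.round(atz(c,r["pixel"],Z.get(n,0))*1000,1))
    return c,im
E
python3 - <<'E'
from h import *
a=look("scene",["axle","axle_keyway","hub_keyway","eye_a","key_top","stand"],"s0.png")
b=look("top",["axle","axle_keyway","hub_keyway","eye_a","eye_b","key","key_top","stand","grease_jar","sprocket","combi_wrench","needle_pliers"],"t0.png")
cv2.imwrite("pics/both.png",cv2.resize(np.vstack([a[1],b[1]])[:,:,::-1],None,fx=.78,fy=.78))
print(a[0]["position"],b[0]["position"],b[0]["intrinsics"])
E
```

```text
scene axle 0.7 [183.2 317.3] [ 560.9 -165.2    0. ]
scene axle 0.67 [298.9 255.9] [482.5 188.9   0. ]
scene axle 0.47 [287.9 240. ] [524.9 189.7   0. ]
scene axle_keyway 0.62 [162.3 325.6] [ 542.7 -157.1   92. ]
scene axle_keyway 0.19 [284.6 256.8] [468.8 201.1  92. ]
scene hub_keyway 0.69 [161.  325.5] [ 545.3 -160.7   92. ]
scene eye_a 0.74 [189.8 334. ] [ 494.6 -125.7   54. ]
scene key_top 0.64 [184.5 320.6] [ 524.8 -112.3   64. ]
scene key_top 0.56 [280.7 254.4] [487.9 185.3  64. ]
scene stand 0.89 [290.8 240.8] [519.2 193.9   0. ]
top axle 0.86 [200.9 328.4] [ 551.3 -157.7    0. ]
top axle_keyway 0.88 [198.4 334.6] [ 553.1 -157.1   92. ]
top eye_a 0.85 [209.3 361. ] [ 528.5 -231.9   54. ]
top eye_a 0.46 [214.6 194.5] [507.6 194.8  54. ]
top eye_b 0.85 [209.3 361. ] [ 528.5 -231.9   54. ]
top eye_b 0.46 [214.6 194.5] [507.6 194.8  54. ]
top key 0.54 [223.5 200.2] [484.5 186.2  12. ]
top key_top 0.62 [222.1 195.6] [488.6 189.6  64. ]
top key_top 0.59 [216.6 196.6] [502.6 187.5  64. ]
top key_top 0.46 [199.6 329.5] [ 551.4 -149.4   64. ]
top stand 0.64 [212.3 198.8] [514.5 192.9   0. ]
top grease_jar 0.87 [124.3 239.6] [758.8  87.7   0. ]
top grease_jar 0.75 [225.7 198.5] [478.4 192.6   0. ]
top sprocket 0.61 [114.7 303.5] [788.7 -88.5   0. ]
top combi_wrench 0.79 [271.8 261.7] [358.9  19.9   0. ]
top combi_wrench 0.71 [198.7 327.4] [ 557.2 -155.     0. ]
top needle_pliers 0.94 [115.4 187.4] [781.6 232.9   0. ]
[0.22148677 0.49812733 0.78461507] [0.49973368 0.02089595 1.03117999] [[380.15421034   0.         260.36693587]
 [  0.         380.15421034 185.58211433]
 [  0.           0.           1.        ]]
```

View pics/both.png

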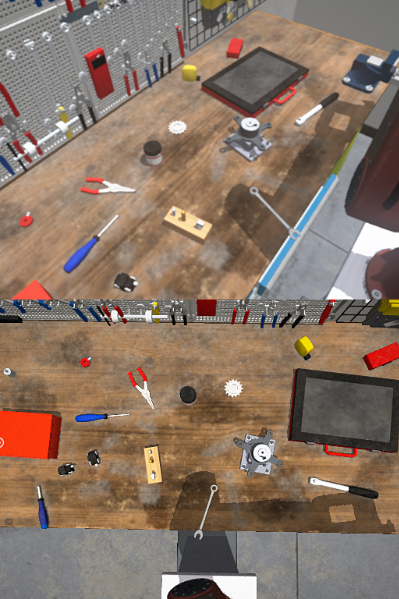

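```bash
cat >> h.py <<'E'
def plan(xyz_mm,ydir=None):
    """print linear (mm, tool axes) to world target; ydir: wanted closing line angle (deg, world)"""
    s=sense();R=np.array(s["ee_rot"]);d=R.T@(np.array(xyz_mm)-np.array(s["position"])*1000)
    a=np.degrees(np.arctan2(R[1,1],R[0,1]))
    out=""
    if ydir is not None:
        w=-(ydir-a); out=f"yaw(tool z down) {(w+90)%180-90:.1f} or +-180"
    print("lin",np.round(d,1),out,"| y axis at",round(a,1),"q6",round(s["joint_pos"][5],2),"t",round(s["time_s"],2))
E
python3 - <<'E'
from h import *
s=sense();print(np.round(s["ee_rot"],3))
c=get_calibration("wrist");print(np.round(c["position"],3),np.round(c["attitude"],3),np.round(c["intrinsics"],0))
plan([552,-157,330]); plan([500,-157,330])
E
```

```text
[[ 0.948  0.318 -0.   ]
 [ 0.318 -0.948  0.   ]
 [ 0.    -0.    -1.   ]]
[ 0.276 -0.566  0.375] [[ 0.318 -0.898 -0.303]
 [-0.948 -0.301 -0.102]
 [ 0.001  0.32  -0.947]] [[285.   0. 255.]
 [  0. 285. 199.]
 [  0.   0.   1.]]
lin [ 473.3 -300.5  -99.1]  | y axis at -71.4 q6 -0.11 t 1.0
lin [ 424.  -317.1  -99.1]  | y axis at -71.4 q6 -0.11 t 1.0
```

Emit:
send_rows --motion '[{"linear": [50,-29,-69],"yaw": 5,"fingers": -1},{"linear": [110,-64,-69],"yaw": 10,"fingers": -1},{"linear": [160,-93,-69],"yaw": 18.6,"fingers": -1},{"linear": [210,-123,-69],"yaw": 18.6,"fingers": -1},{"linear": [260,-152,-69],"yaw": 18.6,"fingers": -1},{"linear": [310,-181,-69],"yaw": 18.6,"fingers": -1},{"linear": [360,-210,-69],"yaw": 18.6,"fingers": -1},{"linear": [410,-240,-69],"yaw": 18.6,"fingers": -1},{"linear": [460,-268,-69],"yaw": 18.6,"fingers": -1},{"linear": [500,-292,-69],"yaw": 18.6,"fingers": -1},{"linear": [500,-292,-69],"yaw": 18.6,"fingers": -1},{"linear": [500,-292,-69],"yaw": 18.6,"fingers": -1}]'

```text
time_s: 2.5
position: [0.5797, -0.1568, 0.2997]
ee_rot: [[1.0, -0.0, -0.001], [-0.0, -1.0, -0.0], [-0.001, 0.0, -1.0]]
force: [0.1, 0.7, 0.2]
finger_gap: 0.997
finger_force: 0.0
```

```bash
python3 - <<'E'
from h import *
c,im=look("wrist",["axle","axle_keyway","hub_keyway","eye_a","eye_b"],"w1.png",6)
s=sense();print(s["position"],s["force"])
E
```

```text
wrist axle 0.75 [169.6 257.3] [ 560.7 -161.3    0. ]
wrist axle 0.28 [233.1  17.9] [450.3 248.2   0. ]
wrist axle_keyway 0.81 [197.8 252.9] [ 544.1 -154.7   92. ]
wrist hub_keyway 0.71 [200.6 257.3] [ 540.3 -160.4   92. ]
wrist eye_a 0.91 [203.1 298.7] [ 523.2 -221.    54. ]
wrist eye_a 0.67 [226.6 234.9] [ 486.1 -127.5   54. ]
wrist eye_b 0.91 [203.1 298.7] [ 523.2 -221.    54. ]
wrist eye_b 0.67 [226.6 234.9] [ 486.1 -127.5   54. ]
[ 0.57951336 -0.15761385  0.30007959] [0.68696081 0.11122662 0.82334845]
```

View pics/w1.png

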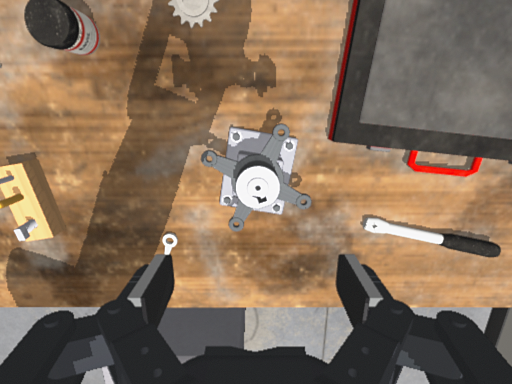

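Emit:
send_rows --motion '[{"linear": [-10,2,50],"yaw": 0,"fingers": -1},{"linear": [-20,2,100],"yaw": 0,"fingers": -1},{"linear": [-20,2,110],"yaw": 0,"fingers": -1},{"linear": [-20,2,110],"yaw": 0,"fingers": -1}]'

```text
time_s: 3.3
position: [0.5603, -0.159, 0.1903]
ee_rot: [[1.0, -0.001, 0.0], [-0.001, -1.0, 0.0], [0.0, -0.0, -1.0]]
force: [1.6, -0.2, 0.7]
finger_gap: 0.999
finger_force: 0.0
```

```bash
python3 - <<'E'
from h import *
c,im=look("wrist",["axle","axle_keyway","hub_keyway","eye_a"],"w2.png",6)
cv2.imwrite("pics/w2c.png",cv2.resize(im[60:320,150:400,::-1],None,fx=2.3,fy=2.3,interpolation=cv2.INTER_CUBIC))
E
```

```text
wrist axle 0.63 [176.3 256. ] [ 558.1 -160.7    0. ]
wrist axle_keyway 0.8 [216.8 254.6] [ 543.  -158.9   92. ]
wrist hub_keyway 0.74 [217.1 259.7] [ 542.7 -163.6   92. ]
wrist eye_a 0.85 [217.1 315.4] [ 527.  -223.5   54. ]
wrist eye_a 0.67 [246.9 224.9] [ 491.8 -126.2   54. ]
```

View pics/w2c.png

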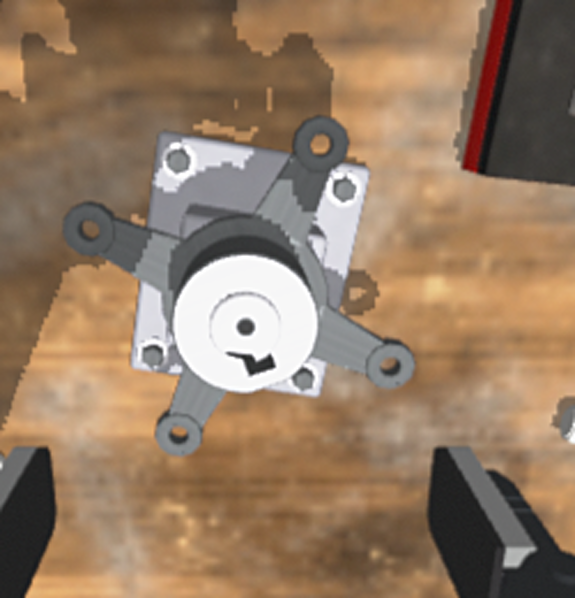

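```bash
python3 - <<'E'
from h import *
c=get_calibration("wrist")
f=lambda x,y,z: atz(c,(60+y/2.3,150+x/2.3),z)*1000
E=np.array([f(*p,.0587) for p in [(178,434),(390,363),(320,143),(88,229)]])
m=E.mean(0);print(np.round(E,1),"ctr",m,"r",np.linalg.norm((E-m)[:,:2],axis=1),"ang",np.degrees(np.arctan2(*(E-m)[:,1::-1].T))%360)
B=np.array([f(*p,.014) for p in [(177,160),(344,188),(152,354),(303,380)]])
print(np.round(B,1),B.mean(0),[np.degrees(np.arctan2(*(B[j]-B[i])[1::-1]))%360 for i,j in [(0,1),(2,3),(0,2),(1,3)]])
print("axle",f(246,326,.096))
for p in [(228,353),(258,372),(238,358)]: print(f(*p,.092))
E
```

```text
[[ 493.2 -129.7   58.7]
 [ 529.3 -227.9   58.7]
 [ 626.8 -192.2   58.7]
 [ 591.3  -94.3   58.7]] ctr [ 560.13530279 -160.9955812    58.7       ] r [73.95280346 73.65391716 73.58890976 73.67002049] ang [154.92710518 245.22476403 334.91379523  64.94168308]
[[ 616.4 -129.1   14. ]
 [ 603.  -210.    14. ]
 [ 516.4 -112.7   14. ]
 [ 501.3 -193.    14. ]] [ 559.26297647 -161.20331671   14.        ] [np.float64(260.5881694263519), np.float64(259.32128931697866), np.float64(170.68284663018966), np.float64(170.47629168643172)]
axle [ 560.14972601 -161.48736717   96.        ]
[ 547.34774665 -154.33070998   92.        ]
[ 539.07369286 -166.41471216   92.        ]
[ 545.18441347 -158.3333706    92.        ]
```

Emit:
send_rows --motion '[{"linear": [-33,-15,20],"yaw": 10,"fingers": -0.6},{"linear": [-66,-29,40],"yaw": 20,"fingers": -0.3},{"linear": [-66,-29,70],"yaw": 25,"fingers": -0.1},{"linear": [-66,-29,100],"yaw": 25,"fingers": -0.1},{"linear": [-66,-29,124],"yaw": 25,"fingers": -0.1},{"linear": [-66,-29,124],"yaw": 25,"fingers": -0.1}]'

```text
time_s: 4.3
position: [0.4931, -0.1291, 0.065]
ee_rot: [[0.906, -0.423, -0.003], [-0.423, -0.906, 0.001], [-0.003, 0.0, -1.0]]
force: [-0.1, 0.2, -0.1]
finger_gap: 0.55
finger_force: 0.0
```

Emit:
send_rows --motion '[{"linear": [0,0,0],"yaw": 0,"fingers": 0.9},{"linear": [0,0,0],"yaw": 0,"fingers": 0.9},{"linear": [0,0,0],"yaw": 0,"fingers": 0.9},{"linear": [0,0,0],"yaw": 0,"fingers": 0.9}]'

```text
time_s: 4.8
position: [0.4944, -0.1297, 0.0665]
ee_rot: [[0.906, -0.423, 0.001], [-0.423, -0.906, -0.0], [0.001, -0.0, -1.0]]
force: [-0.8, 0.5, 0.2]
finger_gap: 0.048
finger_force: 0.0
```

```bash
python3 - <<'E'
from h import *
s=sense();print(s["position"],s["finger_gap"],s["force"])
p=np.array(s["position"])*1000
plan([*p[:2],60])
A=np.array([560.1,-161.2]);v=p[:2]-A;print(np.degrees(np.arctan2(v[1],v[0])),np.linalg.norm(v))
for d in (7.5,15,22.5,29.8):
    t=np.radians(155.1-d);plan([*(A+73*np.array([np.cos(t),np.sin(t)])),p[2]])
E
```

```text
[ 0.49438621 -0.12968205  0.06647222] 0.04834966943607733 [-0.76114808  0.45433231  0.23867991]
lin [-0.   0.   6.5]  | y axis at -115.0 q6 1.61 t 4.8
154.3764756739577 72.88129947620877
lin [ 0.5 -8.6  0. ]  | y axis at -115.0 q6 1.61 t 4.8
lin [  2.3 -18.    0. ]  | y axis at -115.0 q6 1.61 t 4.8
lin [  5.4 -27.    0. ]  | y axis at -115.0 q6 1.61 t 4.8
lin [  9.4 -35.4   0. ]  | y axis at -115.0 q6 1.61 t 4.8
```

```bash
python3 - <<'E'
from h import *
c,im=look("wrist",["eye_a"],"w3.png",6)
c2,im2=look("scene",["eye_a"],None,6)
cv2.imwrite("pics/w3c.png",np.hstack([cv2.resize(im[:,:,::-1],(480,360)),cv2.resize(im2[110:230,260:380,::-1],(320,360),interpolation=2)]))
E
```

```text
wrist eye_a 0.77 [245.7 252.7] [ 493.7 -128.2   54. ]
wrist eye_a 0.73 [127. 391.] [ 526.4 -225.3   54. ]
scene eye_a 0.84 [187.7 333.7] [ 498.7 -131.    54. ]
```

View pics/w3c.png

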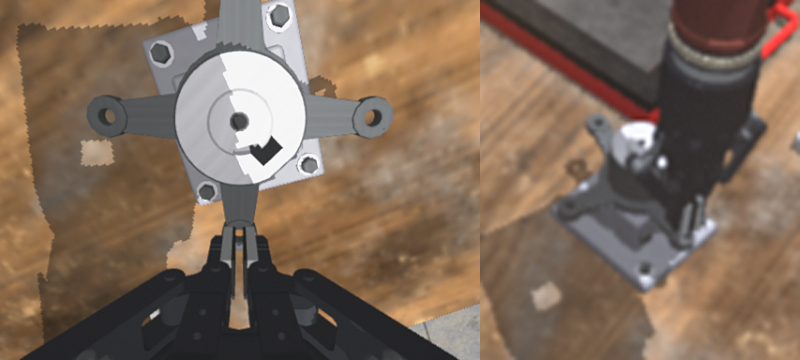

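```bash
python3 - <<'E'
from h import *
c=get_calibration("wrist");s=sense();p=np.array(s["position"])
for d in (0,6,15,25,35): print(d,proj(c,p-[0,0,d/1000]))
print(proj(c,[.494,-.1303,.054]))
im=cv2.imread("pics/w3.png");cv2.imwrite("pics/w3d.png",cv2.resize(im[200:330,190:320],None,fx=4.5,fy=4.5,interpolation=2))
E
```

```text
0 (np.float64(254.0615318382487), np.float64(254.5071973646963))
6 (np.float64(248.95602136897264), np.float64(254.50238294024103))
15 (np.float64(241.9135608404322), np.float64(254.4957419991641))
25 (np.float64(234.84505169577304), np.float64(254.48907649460912))
35 (np.float64(228.46100225161655), np.float64(254.4830564259103))
(np.float64(243.7280766634722), np.float64(255.61839686813346))
```

View pics/w3d.png

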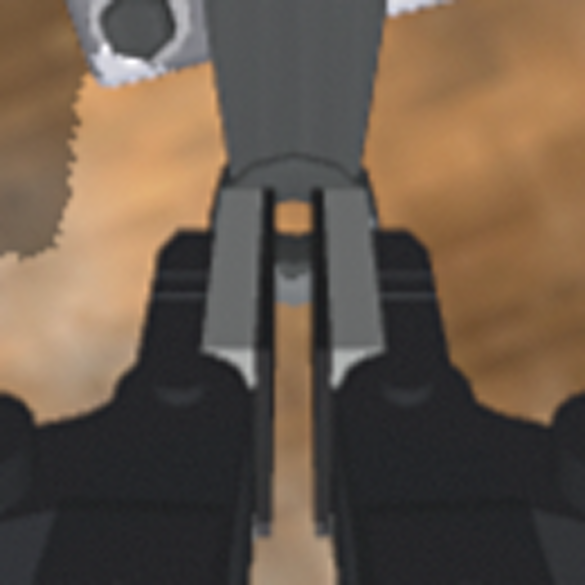

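```bash
python3 - <<'E'
from h import *
c=get_calibration("wrist");s=sense();p=np.array(s["position"]);R=np.array(s["ee_rot"])
for x in (0,5,11):
  for d in (-20,-10,0,6,15,25): print(x,d,np.round(proj(c,p+R@np.array([x,0,d])/1000),1))
print(s["ft_torque"],s["joint_torque"])
c,im=look("top",["eye_a"],None,6)
E
```

```text
0 -20 [274.  254.5]
0 -10 [263.4 254.5]
0 0 [254.1 254.5]
0 6 [249.  254.5]
0 15 [241.9 254.5]
0 25 [234.8 254.5]
5 -20 [265.3 254.5]
5 -10 [255.2 254.5]
5 0 [246.2 254.5]
5 6 [241.3 254.5]
5 15 [234.6 254.5]
5 25 [227.8 254.5]
11 -20 [254.7 254.5]
11 -10 [245.1 254.5]
11 0 [236.6 254.5]
11 6 [232.  254.5]
11 15 [225.7 254.5]
11 25 [219.3 254.5]
[-0.08703714 -0.03652531 -0.01525765] [ 8.18106710e-04 -3.25562704e+01 -2.45583379e+01  2.89560717e-05
 -1.43193858e-03 -7.11258977e-06]
```

Emit:
send_rows --motion '[{"linear": [0,0,0],"yaw": 0,"fingers": -0.2},{"linear": [0,0,0],"yaw": 0,"fingers": -0.2},{"linear": [0,0,0],"yaw": 0,"fingers": -0.2},{"linear": [0,0,12],"yaw": 0,"fingers": -0.2},{"linear": [0,0,12],"yaw": 0,"fingers": 0.6},{"linear": [0,0,12],"yaw": 0,"fingers": 0.6},{"linear": [0,0,12],"yaw": 0,"fingers": 0.6},{"linear": [0,0,12],"yaw": 0,"fingers": 0.6}]'

```text
time_s: 6.1
position: [0.4933, -0.1293, 0.0535]
ee_rot: [[0.906, -0.423, -0.001], [-0.423, -0.906, 0.001], [-0.001, 0.0, -1.0]]
force: [-0.9, -0.0, -2.2]
finger_gap: 0.225
finger_force: 58.7
```

```bash
python3 - <<'E'
from h import *
s=sense();print(s["position"],s["finger_gap"],s["force"],s["finger_force"])
c=get_calibration("wrist");im=snapshot("wrist")[:,:,::-1]
cv2.imwrite("pics/w4.png",im)
c2=snapshot("scene")[:,:,::-1]
cv2.imwrite("pics/w4c.png",np.hstack([cv2.resize(im[180:340,170:340],None,fx=2.4,fy=2.4,interpolation=2),cv2.resize(c2[140:220,300:380],(384,384),interpolation=2)]))
E
```

```text
[ 0.49333284 -0.12926473  0.05348734] 0.2254785746017139 [-0.92696037 -0.01167334 -2.22916938] 58.70800495147705
```

View pics/w4c.png

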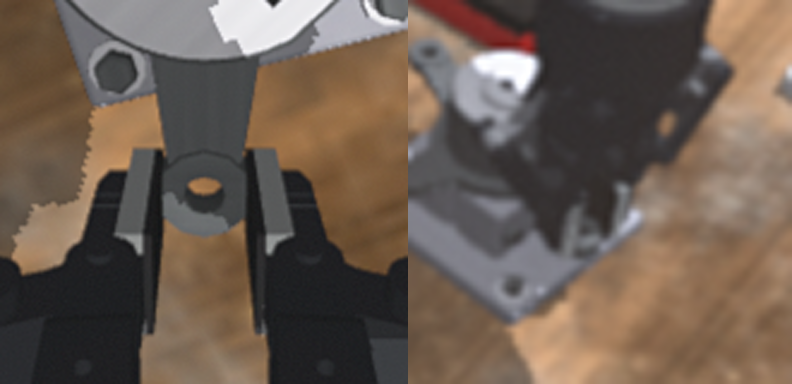

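```bash
python3 - <<'E'
from h import *
p=np.array(sense()["position"])*1000
A=np.array([560.1,-161.2]);v=p[:2]-A;a=np.arctan2(v[1],v[0]);r=np.linalg.norm(v);print(np.degrees(a),r)
for d in (5,10,15,20,25,29.7):
    t=a-np.radians(d);plan([*(A+r*np.array([np.cos(t),np.sin(t)])),p[2]])
E
```

```text
154.44685869975606 74.04144137811923
lin [ 0.3 -6.5 -0. ]  | y axis at -115.0 q6 1.61 t 6.2
lin [  1.2 -12.8  -0. ]  | y axis at -115.0 q6 1.61 t 6.2
lin [  2.7 -19.1  -0. ]  | y axis at -115.0 q6 1.61 t 6.2
lin [  4.7 -25.3  -0. ]  | y axis at -115.0 q6 1.61 t 6.2
lin [  7.2 -31.2  -0. ]  | y axis at -115.0 q6 1.61 t 6.2
lin [ 10.1 -36.6  -0. ]  | y axis at -115.0 q6 1.61 t 6.2
```

Emit:
send_rows --motion '[{"linear": [0.3,-6.5,0],"yaw": 5,"fingers": 0.6},{"linear": [1.2,-12.8,0],"yaw": 10,"fingers": 0.6},{"linear": [2.7,-19.1,0],"yaw": 15,"fingers": 0.6},{"linear": [4.7,-25.3,0],"yaw": 20,"fingers": 0.6},{"linear": [7.2,-31.2,0],"yaw": 25,"fingers": 0.6},{"linear": [10.1,-36.6,0],"yaw": 29.7,"fingers": 0.6},{"linear": [10.1,-36.6,0],"yaw": 29.7,"fingers": 0.6},{"linear": [10.1,-36.6,0],"yaw": 29.7,"fingers": 0.6},{"linear": [10.1,-36.6,0],"yaw": 29.7,"fingers": -0.2},{"linear": [10.1,-36.6,0],"yaw": 29.7,"fingers": -0.4},{"linear": [10.1,-36.6,0],"yaw": 29.7,"fingers": -0.4},{"linear": [10.1,-36.6,-50],"yaw": 29.7,"fingers": -0.4},{"linear": [20,-30,-110],"yaw": 29.7,"fingers": -0.4},{"linear": [60,-10,-140],"yaw": 29.7,"fingers": -0.4},{"linear": [60,-10,-140],"yaw": 29.7,"fingers": -0.4},{"linear": [60,-10,-140],"yaw": 29.7,"fingers": -0.4}]'

```text
time_s: 8.2
position: [0.5521, -0.1457, 0.1934]
ee_rot: [[0.577, -0.817, -0.001], [-0.817, -0.577, 0.001], [-0.001, 0.0, -1.0]]
force: [0.1, -0.2, 0.1]
finger_gap: 0.704
finger_force: 0.0
```

```bash
python3 - <<'E'
from h import *
c,im=look("wrist",["axle_keyway","hub_keyway","eye_a","key_top"],"w5.png",6)
r,cc=map(int,proj(c,[.56,-.161,.09]));print(r,cc)
r0,c0=max(r-130,0),max(cc-130,0);print(r0,c0)
cv2.imwrite("pics/w5c.png",cv2.resize(im[r0:r0+260,c0:c0+260,::-1],None,fx=2.3,fy=2.3,interpolation=2))
E
```

```text
wrist axle_keyway 0.82 [190.3 267.4] [ 546.6 -158.5   92. ]
wrist hub_keyway 0.58 [193.7 270.3] [ 542.6 -157.4   92. ]
wrist eye_a 0.87 [171.9 327.9] [ 499.6 -201.4   54. ]
wrist eye_a 0.73 [236.2 255.3] [518.3 -99.8  54. ]
179 256
49 126
```

View pics/w5c.png

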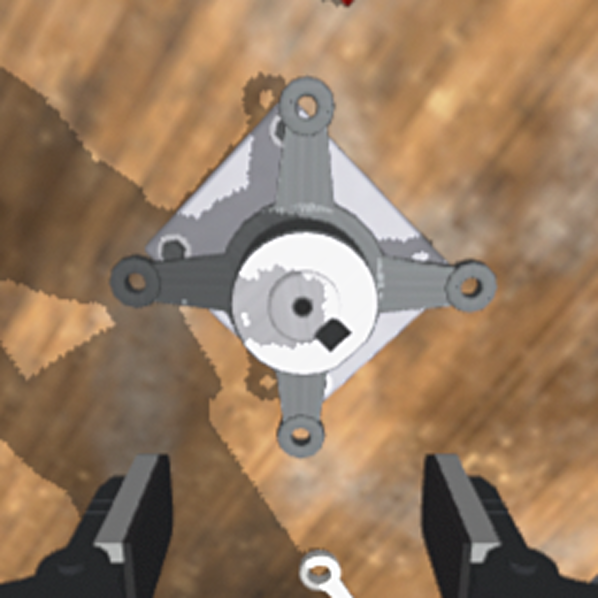

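```bash
python3 - <<'E'
from h import *
c=get_calibration("wrist")
f=lambda x,y,z: atz(c,(49+y/2.3,126+x/2.3),z)*1000
E=np.array([f(*p,.0587) for p in [(306,104),(470,287),(300,435),(135,280)]])
m=E.mean(0);print("ctr",m,"ang",(np.degrees(np.arctan2(*(E-m)[:,1::-1].T))+45)%90+135)
print("axle",f(302,307,.096)); k=f(333,334,.092)-f(302,307,.096); print("slot ctr",f(333,334,.092),np.degrees(np.arctan2(k[1],k[0])),np.linalg.norm(k[:2]))
C=np.array([f(*p,.092) for p in [(314,335),(333,318),(351,333),(333,352)]])
print(np.round(C-f(302,307,.096)*[1,1,0],1))
plan([490,190,250],80)
look("top",["stand","key_top"],None)
im=cv2.imread("pics/t0.png")
cv2.imwrite("pics/t0c.png",cv2.resize(im[185:245,170:230],None,fx=9,fy=9,interpolation=2))
E
```

```text
ctr [ 557.84794966 -160.24514883   58.7       ] ang [214.46390959 213.93866009 214.40945234 214.06968557]
axle [ 558.28466684 -159.52206421   96.        ]
slot ctr [ 541.35104592 -156.72885848   92.        ] 170.6333874515377 17.162444924185074
[[-11.1   7.4  92. ]
 [-13.1  -2.5  92. ]
 [-22.4  -1.6  92. ]
 [-21.4   8.8  92. ]]
lin [-309.  -143.3  -57.1] yaw(tool z down) -44.7 or +-180 | y axis at -144.7 q6 2.15 t 8.45
top stand 0.59 [214.6 197.6] [508.2 196.    0. ]
top stand 0.22 [199.7 330.9] [ 554.6 -164.5    0. ]
top key_top 0.39 [223.1 195.3] [486.1 190.3  64. ]
```

Emit:
send_rows --motion '[{"linear": [-50,-25,-7],"yaw": -8,"fingers": -0.4},{"linear": [-105,-50,-7],"yaw": -16,"fingers": -0.4},{"linear": [-160,-77,-7],"yaw": -24,"fingers": -0.4},{"linear": [-215,-103,-7],"yaw": -32,"fingers": -0.4},{"linear": [-270,-130,-7],"yaw": -40,"fingers": -0.4},{"linear": [-306,-147,-7],"yaw": -45,"fingers": -0.4},{"linear": [-306,-147,-7],"yaw": -45,"fingers": -0.4},{"linear": [-306,-147,-7],"yaw": -45,"fingers": -0.4}]'

```text
time_s: 9.6
position: [0.496, 0.1885, 0.2007]
ee_rot: [[0.986, -0.169, -0.0], [-0.169, -0.986, -0.001], [-0.0, 0.001, -1.0]]
force: [1.1, -0.8, -0.3]
finger_gap: 0.699
finger_force: 0.0
```

```bash
python3 - <<'E'
from h import *
c,im=look("wrist",["stand","key_top","key"],"w6.png",6)
r,cc=map(int,proj(c,[.5,.19,.05]));print(r,cc)
r0,c0=max(r-130,0),max(cc-130,0);print(r0,c0)
cv2.imwrite("pics/w6c.png",cv2.resize(im[r0:r0+260,c0:c0+260,::-1],None,fx=2.3,fy=2.3,interpolation=2))
E
```

```text
wrist stand 0.55 [159.2 244.7] [514.4 197.4   0. ]
wrist key_top 0.8 [199.3 257.2] [482.3 188.   64. ]
wrist key 0.78 [181.2 254.6] [488.2 189.6  12. ]
179 252
49 122
```

View pics/w6c.png

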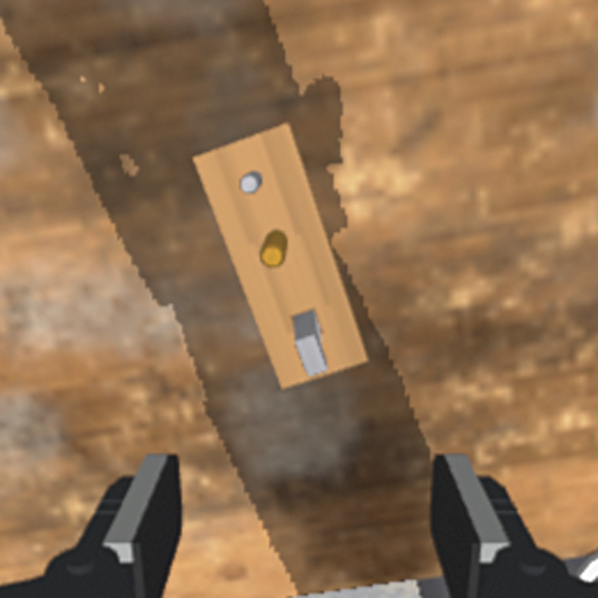

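```bash
python3 - <<'E'
from h import *
c=get_calibration("wrist")
f=lambda x,y,z: atz(c,(49+y/2.3,122+x/2.3),z)*1000
S=np.array([f(*p,.034) for p in [(193,157),(289,124),(367,360),(282,388)]]);m=S.mean(0)
an=lambda v:np.degrees(np.arctan2(v[1],v[0]))
print(np.round(S,1),m,an(S[1]-S[2]),an(S[0]-S[3]),an(S[0]-S[1])-90,an(S[3]-S[2])-90)
H=np.array([f(*p,.064) for p in [(300,341),(318,336),(327,371),(309,376)]])
print(np.round(H,1),H.mean(0),an(H[1]-H[2]),an(H[0]-H[3]))
t=np.radians((an(S[1]-S[2])+an(S[0]-S[3]))/2);x=np.array([np.cos(t),np.sin(t),0])
print("key from stand",m-32*x,"head ctr",m-35.5*x," key from head",H.mean(0)+3.5*x)
b=f(271,257,.074);print("brass",b,m+12*x)
plan([*(H.mean(0)+1*x)[:2],90],np.degrees(t)-90)
E
```

```text
[[571.5 226.3  34. ]
 [578.1 180.6  34. ]
 [460.2 162.1  34. ]
 [452.6 207.1  34. ]] [515.61230366 194.02456863  34.        ] 8.923623851326525 9.166446375294104 8.105103373824235 9.57455563346808
[[485.7 191.7  64. ]
 [486.7 183.3  64. ]
 [469.3 182.   64. ]
 [468.3 190.6  64. ]] [477.51541783 186.91577648  64.        ] 4.191515425371236 3.683320420543131
key from stand [484.01022122 188.99382461  34.        ] head ctr [480.55374345 188.44358699  34.        ]  key from head [480.97189559 187.46601411  64.        ]
brass [527.43790238 196.56089046  74.        ] [527.46308458 195.91109764  34.        ]
lin [-17.5   3.6 110.8] yaw(tool z down) -18.9 or +-180 | y axis at -99.9 q6 1.97 t 9.8
```

Emit:
send_rows --motion '[{"linear": [-8,1,40],"yaw": -10,"fingers": 0},{"linear": [-15,2.3,90],"yaw": -18.9,"fingers": 0},{"linear": [-15,2.3,130],"yaw": -18.9,"fingers": 0.2},{"linear": [-15,2.3,156],"yaw": -18.9,"fingers": 0.3},{"linear": [-15,2.3,156],"yaw": -18.9,"fingers": 0.3},{"linear": [-15,2.3,156],"yaw": -18.9,"fingers": 0.95},{"linear": [-15,2.3,156],"yaw": -18.9,"fingers": 0.95},{"linear": [-15,2.3,156],"yaw": -18.9,"fingers": 0.95},{"linear": [-15,2.3,156],"yaw": -18.9,"fingers": 0.95}]'

```text
time_s: 10.92
position: [0.4822, 0.1894, 0.0463]
ee_rot: [[0.987, 0.159, 0.003], [0.159, -0.987, 0.0], [0.003, 0.0, -1.0]]
force: [0.7, 0.1, 3.9]
finger_gap: 0.099
finger_force: 60.7
```

Emit:
send_rows --motion '[{"linear": [0,0,-20],"yaw": 0,"fingers": 0.95},{"linear": [0,0,-60],"yaw": 0,"fingers": 0.95},{"linear": [0,0,-105],"yaw": 0,"fingers": 0.95},{"linear": [0,0,-105],"yaw": 0,"fingers": 0.95},{"linear": [0,0,-105],"yaw": 0,"fingers": 0.95}]'

```text
time_s: 11.55
position: [0.4801, 0.189, 0.1493]
ee_rot: [[0.987, 0.159, -0.001], [0.159, -0.987, -0.0], [-0.001, 0.0, -1.0]]
force: [-0.9, 0.5, -1.3]
finger_gap: 0.099
finger_force: 60.2
```

```bash
python3 - <<'E'
from h import *
s=sense();print(s["position"],s["finger_gap"],s["finger_force"])
c,im=look("wrist",["key_top","key_underhead","key","stand"],"w7.png",3)
p=np.array(s["position"]);R=np.array(s["ee_rot"])
for x in (-5,0,5):
  for d in (-25,-19,-13): print(x,d,np.round(proj(c,p+R@np.array([x,0,d])/1000),1))
cv2.imwrite("pics/w7c.png",cv2.resize(im[190:320,180:330,::-1],None,fx=4,fy=4,interpolation=2))
plan([543.7,-158,190],80.3)
E
```

```text
[0.48013674 0.18903368 0.14932858] 0.0988060188838241 60.15984747558832
wrist key_underhead 0.66 [259.7 255.6] [419.4 178.4  52. ]
wrist key_underhead 0.25 [224.7 254.3] [455.5 185.5  52. ]
wrist key 0.9 [224.9 254.3] [437.7 182.6  12. ]
wrist stand 0.68 [151.5 254.1] [513.7 195.    0. ]
-5 -25 [288.4 255. ]
-5 -19 [281.2 255. ]
-5 -13 [274.5 254.9]
0 -25 [279.7 255. ]
0 -19 [272.8 255. ]
0 -13 [266.3 254.9]
5 -25 [270.8 255. ]
5 -19 [264.2 255. ]
5 -13 [258.  254.9]
lin [  7.9 352.6 -41.7] yaw(tool z down) 18.9 or +-180 | y axis at -80.8 q6 1.65 t 11.8
```

View pics/w7c.png

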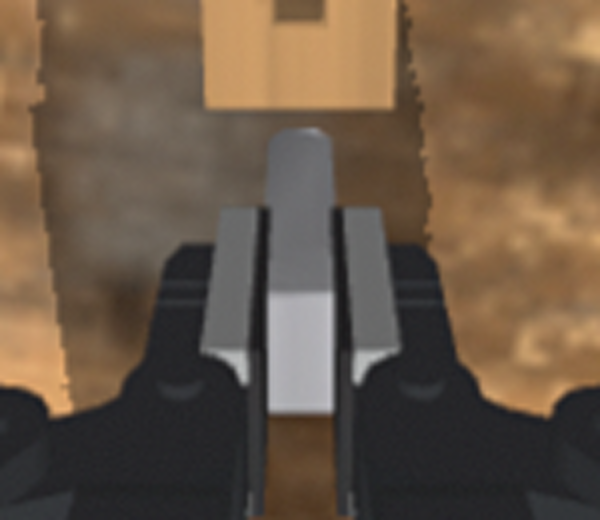

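Emit:
send_rows --motion '[{"linear": [1,40,-10],"yaw": 0,"fingers": 0.95},{"linear": [2,90,-10],"yaw": 4,"fingers": 0.95},{"linear": [3,145,-10],"yaw": 8,"fingers": 0.95},{"linear": [4,200,-10],"yaw": 12,"fingers": 0.95},{"linear": [6,255,-10],"yaw": 16,"fingers": 0.95},{"linear": [8,310,-10],"yaw": 18.9,"fingers": 0.95},{"linear": [8,342,-5],"yaw": 18.9,"fingers": 0.95},{"linear": [8,352.6,0],"yaw": 18.9,"fingers": 0.95},{"linear": [8,352.6,0],"yaw": 18.9,"fingers": 0.95},{"linear": [8,352.6,0],"yaw": 18.9,"fingers": 0.95}]'

```text
time_s: 13.05
position: [0.5444, -0.1562, 0.1494]
ee_rot: [[0.986, -0.168, -0.001], [-0.168, -0.986, 0.001], [-0.001, -0.001, -1.0]]
force: [0.3, -0.1, -0.4]
finger_gap: 0.098
finger_force: 60.2
```

```bash
python3 - <<'E'
from h import *
s=sense();print(s["position"],s["finger_gap"],s["finger_force"])
c,im=look("wrist",["axle_keyway","hub_keyway","key","key_top"],"w8.png",3)
print(proj(c,[.5437,-.158,.092]))
cv2.imwrite("pics/w8c.png",cv2.resize(im[130:280,180:330,::-1],None,fx=4,fy=4,interpolation=2))
plan([543.7,-158,110],80.3)
E
```

```text
[ 0.54440537 -0.1562402   0.14940311] 0.09788582037754169 60.1730627194047
wrist axle_keyway 0.71 [218.9 251.7] [ 542.4 -153.6   92. ]
wrist key 0.8 [225.8 254.1] [ 501.2 -148.2   12. ]
wrist key_top 0.69 [272.2 251.8] [ 478.  -142.2   64. ]
(np.float64(216.50191843442022), np.float64(257.0951251308173))
lin [-1.1  1.3 40.2] yaw(tool z down) 0.0 or +-180 | y axis at -99.7 q6 1.34 t 13.3
```

View pics/w8c.png

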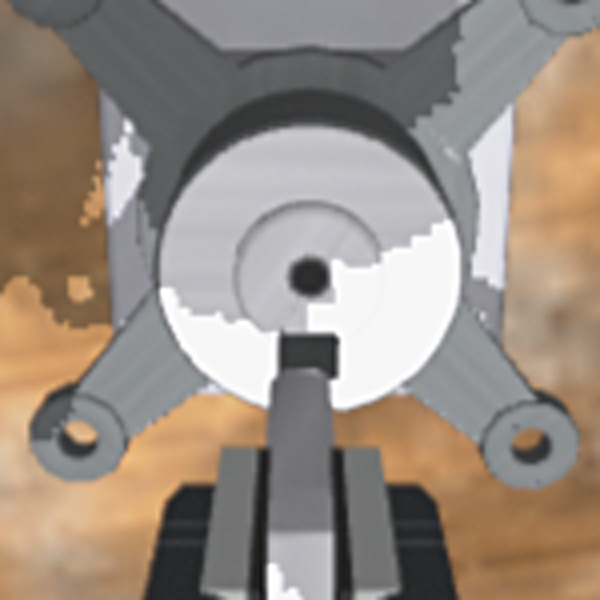

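```bash
python3 - <<'E'
from h import *
c=get_calibration("wrist");s=sense();p=np.array(s["position"])*1000;R=np.array(s["ee_rot"])
f=lambda x,y,z: R.T@(atz(c,(130+y/4,180+x/4),z)*1000-p)
print("axis",f(310,277,.096),"floor",f(309,334,.096),"slot L/R",f(280,350,.092),f(338,350,.092))
print("barrel",f(160,268,.092),f(462,262,.092),f(310,126,.092))
z=(p[2]-33.5)/1000;print("nose L/R/front",f(272,380,z),f(332,380,z),f(300,369,z))
E
```

```text
axis [14.63092506  2.13111519 54.20480843] floor [ 3.38896087  1.97412239 54.20012383] slot L/R [-1.4768372  -3.53030837 58.1981067 ] [-1.48725986  7.57876639 58.19808166]
barrel [ 15.07630423 -25.85996746  58.20504651] [16.20758807 30.53315354 58.20541292] [41.87234941  2.10046032 58.21616121]
nose L/R/front [ 3.19424848 -4.50191875 33.50134244] [ 3.18432488  5.67895422 33.50131934] [ 5.21490754  0.24927425 33.50217566]
```

Emit:
send_rows --motion '[{"linear": [-2.3,1.7,0],"yaw": 0,"fingers": 0.95},{"linear": [-2.3,1.7,8],"yaw": 0,"fingers": 0.95},{"linear": [-2.3,1.7,16],"yaw": 0,"fingers": 0.95},{"linear": [-2.3,1.7,22],"yaw": 0,"fingers": 0.95},{"linear": [-2.3,1.7,26],"yaw": 0,"fingers": 0.95},{"linear": [-2.3,1.7,29],"yaw": 0,"fingers": 0.95},{"linear": [-2.3,1.7,29],"yaw": 0,"fingers": 0.95}]'

```text
time_s: 14.18
position: [0.5418, -0.1587, 0.1204]
ee_rot: [[0.986, -0.169, -0.001], [-0.169, -0.986, 0.001], [-0.001, -0.0, -1.0]]
force: [-0.9, 0.9, -0.7]
finger_gap: 0.097
finger_force: 60.2
```

Emit:
send_rows --motion '[{"linear": [0,0,4],"yaw": 0,"fingers": 0.95},{"linear": [0,0,8],"yaw": 0,"fingers": 0.95},{"linear": [0,0,11],"yaw": 0,"fingers": 0.95},{"linear": [0,0,11],"yaw": 0,"fingers": 0.95}]'

```text
time_s: 14.68
position: [0.5417, -0.1584, 0.109]
ee_rot: [[0.986, -0.169, -0.001], [-0.169, -0.986, 0.001], [-0.001, -0.001, -1.0]]
force: [-0.9, 3.0, -1.6]
finger_gap: 0.1
finger_force: 60.0
```

Emit:
send_rows --motion '[{"linear": [0,-0.5,0],"yaw": 0,"fingers": 0.95},{"linear": [0,-0.5,0],"yaw": 0,"fingers": 0.95},{"linear": [0,-0.5,0],"yaw": 0,"fingers": 0.5},{"linear": [0,-0.5,0],"yaw": 0,"fingers": 0.2},{"linear": [0,-0.5,0],"yaw": 0,"fingers": 0.2},{"linear": [0,-0.5,-20],"yaw": 0,"fingers": 0.2},{"linear": [0,-0.5,-60],"yaw": 0,"fingers": 0.2},{"linear": [0,-0.5,-60],"yaw": 0,"fingers": 0.2},{"linear": [0,-0.5,-60],"yaw": 0,"fingers": 0.2}]'

```text
time_s: 15.8
position: [0.5424, -0.1586, 0.1699]
ee_rot: [[0.986, -0.169, 0.0], [-0.169, -0.986, -0.0], [0.001, 0.0, -1.0]]
force: [0.3, 0.5, -0.4]
finger_gap: 0.399
finger_force: 0.0
```

```bash
python3 - <<'E'
from h import *
s=sense();print(s["position"],s["finger_gap"],s["finger_force"],s["force"])
c,im=look("wrist",["axle_keyway","key","key_top","key_underhead"],"w9.png",3)
for g in (5,7,12,17,22): print(g,"top",np.round(proj(c,[.5428,-.158,.092+(g+12)/1000]),1),"under",np.round(proj(c,[.5428,-.158,.092+g/1000]),1))
r=masks_of("wrist","key")
for q in r[:2]: print(q["conf"],q["extent"])
E
```

```text
[ 0.54241776 -0.15860035  0.16994936] 0.39904453221129116 0.0 [ 0.25228298  0.48428405 -0.36595084]
wrist axle_keyway 0.64 [203.3 252.4] [ 545.8 -157.4   92. ]
wrist key 0.85 [193.4 250.6] [ 529.8 -152.    12. ]
wrist key 0.72 [208.5 252.1] [ 511.9 -150.6   12. ]
wrist key_top 0.7 [217.  257.5] [ 521.7 -157.9   64. ]
wrist key_underhead 0.74 [212.8 255.7] [ 521.5 -156.2   52. ]
5 top [214.1 253.7] under [208.6 253.8]
7 top [215.1 253.7] under [209.5 253.8]
12 top [217.5 253.7] under [211.8 253.7]
17 top [220.1 253.7] under [214.1 253.7]
22 top [222.9 253.7] under [216.5 253.7]
0.56 [247.2, 199.4, 18.2, 32.5]
```

Emit:
send_rows --motion '[{"linear": [0.5,0.8,0],"yaw": 0,"fingers": 1},{"linear": [0.5,0.8,0],"yaw": 0,"fingers": 1},{"linear": [0.5,0.8,10],"yaw": 0,"fingers": 1},{"linear": [0.5,0.8,20],"yaw": 0,"fingers": 1},{"linear": [0.5,0.8,30],"yaw": 0,"fingers": 1},{"linear": [0.5,0.8,36],"yaw": 0,"fingers": 1},{"linear": [0.5,0.8,40],"yaw": 0,"fingers": 1},{"linear": [0.5,0.8,40],"yaw": 0,"fingers": 1}]'

```text
time_s: 17.1
position: [0.5426, -0.1593, 0.1296]
ee_rot: [[0.986, -0.169, -0.0], [-0.169, -0.986, 0.0], [-0.001, -0.0, -1.0]]
force: [-0.3, -0.6, 0.0]
finger_gap: -0.001
finger_force: 0.0
```

```bash
python3 - <<'E'
from h import *
s=sense();print(s["position"],s["finger_gap"],s["force"])
c,im=look("wrist",["key","key_top","key_underhead"],"w10.png",3)
for g in (5,7,12,17,22): print(g,"top",np.round(proj(c,[.5428,-.158,.092+(g+12)/1000]),1),"front",np.round(proj(c,[.5487,-.159,.092+(g+12)/1000]),1))
print([ (q["conf"],q["extent"]) for q in masks_of("wrist","key")[:2]])
E
```

```text
[ 0.5425849  -0.15932634  0.1295664 ] -0.0006082531032518785 [-0.29279798 -0.55191736  0.0442635 ]
wrist key 0.75 [206.7 252.5] [ 528.6 -154.8   12. ]
wrist key_top 0.61 [240.  253.3] [ 518.7 -154.1   64. ]
wrist key_underhead 0.56 [234.  254.9] [ 518.1 -155.4   52. ]
5 top [237.8 252.6] front [229.2 252.5]
7 top [239.2 252.5] front [230.6 252.5]
12 top [242.9 252.5] front [234.1 252.4]
17 top [246.8 252.4] front [237.8 252.4]
22 top [250.9 252.4] front [241.7 252.3]
[(0.58, [243.4, 217.5, 20.7, 23.4])]
```

Emit:
send_rows --motion '[{"linear": [0,0,3],"yaw": 0,"fingers": 1},{"linear": [0,0,6],"yaw": 0,"fingers": 1},{"linear": [0,0,8],"yaw": 0,"fingers": 1},{"linear": [0,0,8],"yaw": 0,"fingers": 1}]'

```text
time_s: 17.85
position: [0.5425, -0.1593, 0.1215]
ee_rot: [[0.986, -0.169, -0.001], [-0.169, -0.986, 0.0], [-0.001, -0.0, -1.0]]
force: [0.6, 0.0, -0.1]
finger_gap: -0.001
finger_force: 0.0
```

Emit:
send_rows --motion '[{"linear": [0,0,2],"yaw": 0,"fingers": 1},{"linear": [0,0,3],"yaw": 0,"fingers": 1},{"linear": [0,0,4],"yaw": 0,"fingers": 1},{"linear": [0,0,4],"yaw": 0,"fingers": 1}]'

```text
time_s: 18.35
position: [0.5426, -0.1593, 0.1178]
ee_rot: [[0.986, -0.169, -0.0], [-0.169, -0.986, 0.0], [-0.0, -0.0, -1.0]]
force: [-0.4, 0.1, 0.5]
finger_gap: -0.0
finger_force: 0.0
```

Emit:
send_rows --motion '[{"linear": [0,0,1.5],"yaw": 0,"fingers": 1},{"linear": [0,0,3],"yaw": 0,"fingers": 1},{"linear": [0,0,3],"yaw": 0,"fingers": 1}]'

```text
time_s: 18.73
position: [0.5426, -0.1593, 0.1147]
ee_rot: [[0.986, -0.169, -0.0], [-0.169, -0.986, 0.0], [-0.0, -0.0, -1.0]]
force: [-0.0, 0.8, 0.7]
finger_gap: -0.004
finger_force: 0.0
```

Emit:
send_rows --motion '[{"linear": [0,0,1.5],"yaw": 0,"fingers": 1},{"linear": [0,0,3],"yaw": 0,"fingers": 1},{"linear": [0,0,3],"yaw": 0,"fingers": 1}]'

```text
time_s: 19.1
position: [0.5426, -0.1593, 0.1117]
ee_rot: [[0.986, -0.169, -0.0], [-0.169, -0.986, 0.0], [-0.0, -0.0, -1.0]]
force: [-0.5, -0.4, 0.6]
finger_gap: 0.001
finger_force: 0.0
```

Emit:
send_rows --motion '[{"linear": [0,0,1.5],"yaw": 0,"fingers": 1},{"linear": [0,0,2.5],"yaw": 0,"fingers": 1},{"linear": [0,0,2.5],"yaw": 0,"fingers": 1}]'

```text
time_s: 19.48
position: [0.543, -0.1594, 0.1108]
ee_rot: [[0.986, -0.169, 0.0], [-0.169, -0.986, 0.0], [-0.0, -0.0, -1.0]]
force: [-2.9, 1.0, 7.1]
finger_gap: 0.001
finger_force: 3.3
```

```bash
python3 - <<'E'
from h import *
s=sense();print(s["position"],s["force"])
c,im=look("wrist",["key","key_top","key_underhead","axle"],"w11.png",3)
for g in (3,5,7,12): print(g,"top",np.round(proj(c,[.5428,-.158,.092+(g+12)/1000]),1),"front",np.round(proj(c,[.5487,-.159,.092+(g+12)/1000]),1))
c,im=look("scene",["key_top","key_underhead","axle_keyway"],"s11.png",2)
for g in (3,7,12): print(g,"top",np.round(proj(c,[.5435,-.158,.092+(g+12)/1000]),1))
E
```

```text
[ 0.54297217 -0.15938486  0.11083604] [-2.88349603  0.9724282   7.11940862]
wrist key_top 0.43 [237.2 251. ] [ 531.  -154.6   64. ]
wrist key_top 0.29 [240.6 251.5] [ 528.2 -154.5   64. ]
wrist key_top 0.26 [246.2 254.9] [ 523.2 -156.2   64. ]
wrist key_underhead 0.58 [242.1 248.2] [ 521.4 -150.5   52. ]
wrist key_underhead 0.5 [247.6 257. ] [ 515.4 -156.5   52. ]
wrist axle 0.61 [177.4 251.4] [ 559.9 -159.3    0. ]
3 top [251.3 252.4] front [242.  252.4]
5 top [253.  252.4] front [243.7 252.3]
7 top [254.7 252.4] front [245.3 252.3]
12 top [259.3 252.3] front [249.7 252.3]
scene key_top 0.58 [156.3 327.3] [ 563.9 -204.6   64. ]
scene key_top 0.52 [162.  324.6] [ 558.3 -183.    64. ]
scene key_underhead 0.42 [156.8 325.7] [ 571.9 -212.3   52. ]
scene axle_keyway 0.8 [161.4 324.8] [ 545.9 -158.5   92. ]
3 top [157.4 326.2]
7 top [156.1 326.4]
12 top [154.6 326.7]
```

Emit:
send_rows --motion '[{"linear": [0,0,0.8],"yaw": 0,"fingers": 1},{"linear": [0,0,1.5],"yaw": 0,"fingers": 1},{"linear": [0,0,1.5],"yaw": 0,"fingers": 1}]'

```text
time_s: 20.3
position: [0.543, -0.1593, 0.1103]
ee_rot: [[0.986, -0.169, -0.0], [-0.169, -0.986, 0.0], [-0.0, -0.0, -1.0]]
force: [-4.8, 1.4, 11.4]
finger_gap: -0.002
finger_force: 5.4
```

Emit:
send_rows --motion '[{"linear": [0,0,0.8],"yaw": 0,"fingers": 1},{"linear": [0,0,1.5],"yaw": 0,"fingers": 1},{"linear": [0,0,1.5],"yaw": 0,"fingers": 1}]'

```text
time_s: 20.68
position: [0.5431, -0.1593, 0.1096]
ee_rot: [[0.986, -0.169, -0.0], [-0.169, -0.986, 0.0], [-0.0, -0.0, -1.0]]
force: [-6.6, 2.7, 15.4]
finger_gap: 0.002
finger_force: 7.5
```

Emit:
send_rows --motion '[{"linear": [0,0,0.7],"yaw": 0,"fingers": 1},{"linear": [0,0,1.3],"yaw": 0,"fingers": 1},{"linear": [0,0,1.3],"yaw": 0,"fingers": 1}]'

```text
time_s: 21.05
position: [0.5431, -0.1594, 0.1092]
ee_rot: [[0.986, -0.169, -0.001], [-0.169, -0.986, 0.0], [-0.001, -0.0, -1.0]]
force: [-7.4, 3.8, 18.4]
finger_gap: 0.001
finger_force: 9.4
```

Emit:
send_rows --motion '[{"linear": [0,0,-15],"yaw": 0,"fingers": 1},{"linear": [-0.5,-0.8,-64.8],"yaw": 0,"fingers": 0.2},{"linear": [-0.5,-0.8,-64.8],"yaw": 0,"fingers": 0.2},{"linear": [-0.5,-0.8,-64.8],"yaw": 0,"fingers": 0.2},{"linear": [-0.5,-0.8,-64.8],"yaw": 0,"fingers": 0.2}]'

```text
time_s: 21.68
position: [0.5413, -0.1581, 0.1683]
ee_rot: [[0.986, -0.169, -0.003], [-0.169, -0.986, 0.001], [-0.003, -0.001, -1.0]]
force: [0.0, -1.0, -0.2]
finger_gap: 0.396
finger_force: 0.0
```

```bash
python3 - <<'E'
from h import *
s=sense();print(s["position"],s["force"])
c,im=look("wrist",["key","key_top","key_underhead","axle_keyway","hub_keyway"],"w12.png",2)
for g in (3,5,7,12,17): print(g,"top",np.round(proj(c,[.5435,-.158,.092+(g+12)/1000]),1),"under",np.round(proj(c,[.5435,-.158,.092+g/1000]),1))
print([ (q["conf"],q["extent"]) for q in masks_of("wrist","key")[:2]])
a=cv2.cvtColor(cv2.imread("pics/w9.png"),6).astype(int);b=cv2.cvtColor(cv2.imread("pics/w12.png"),6).astype(int)
for n,x in(("w9",a),("w12",b)):
  print(n)
  for r in range(186,240,2): print(r,x[r,238:274:2])
E
```

```text
[ 0.54127788 -0.15806593  0.16825421] [ 0.00907727 -0.97341736 -0.15378077]
wrist key 0.81 [192.6 250.9] [ 529.5 -151.9   12. ]
wrist key_top 0.9 [213.1 256.1] [ 525.  -156.6   64. ]
wrist key_underhead 0.63 [210.1 255. ] [ 523.5 -155.4   52. ]
wrist axle_keyway 0.76 [206.1 252.3] [ 542.6 -156.3   92. ]
wrist hub_keyway 0.59 [206.6 256. ] [ 541.6 -159.3   92. ]
3 top [211.4 254.1] under [206.  254.1]
5 top [212.3 254.1] under [206.9 254.1]
7 top [213.3 254.1] under [207.7 254.1]
12 top [215.8 254.1] under [210.  254.1]
17 top [218.4 254. ] under [212.3 254.1]
[(0.74, [249.9, 199.0, 17.0, 30.1])]
w9
186 [247 247 247 247 247 253 146  88  54  75 186 196 193 192 195 192 185 250]
188 [248 247 247 247 247 250  93  76  58  50 134 195 191 194 192 191 229 248]
190 [247 247 247 247 247 250  92  76  78  75 142 194 195 194 191 209 246 247]
192 [247 247 247 247 247 251 211  96  93 140 174 193 194 190 204 251 244 247]
194 [243 247 247 247 247 247 251 255 255 255 225 203 202 213 251 248 246 247]
196 [238 247 247 247 248 251 238 241 241 241 250 249 249 248 247 245 247 247]
198 [245 245 247 247 231 1
[... 3021 characters left out ...]
22 [186 179 168 154 154 154 208 248 247 246 247 247 253 115 120 122 124 126]
224 [177 169 158 146 143 142 209 248 247 246 247 247 252 116 120 126 128 127]
226 [163 151 140 137 136 136 213 249 247 247 247 248 252 119 122 130 133 131]
228 [156 146 139 141 142 142 193 251 246 243 244 246 203 120 125 134 138 138]
230 [150 145 143 145 145 146 144 143 136 129 124 124 123 125 129 138 144 144]
232 [149 149 148 149 148 149 146 141 137 136 131 135 136 140 145 149 154 152]
234 [148 154 153 150 149 147 146 145 146 144 144 147 149 152 155 155 156 155]
236 [145 149 150 151 145 144 147 150 152 152 153 152 152 150 153 153 154 155]
238 [144 147 150 150 146 145 149 153 156 158 160 160 153 149 151 154 153 153]
```

Emit:
send_rows --motion '[{"linear": [22,0,0],"yaw": 0,"fingers": 1},{"linear": [22,0,20],"yaw": 0,"fingers": 1},{"linear": [22,0,40],"yaw": 0,"fingers": 1},{"linear": [22,0,58],"yaw": 0,"fingers": 1},{"linear": [22,0,64],"yaw": 0,"fingers": 1},{"linear": [22,0,68],"yaw": 0,"fingers": 1},{"linear": [22,0,70],"yaw": 0,"fingers": 1},{"linear": [22,0,70],"yaw": 0,"fingers": 1}]'

```text
time_s: 23.02
position: [0.5645, -0.1624, 0.1005]
ee_rot: [[0.986, -0.169, 0.001], [-0.169, -0.986, -0.0], [0.001, 0.0, -1.0]]
force: [-0.7, 0.5, -0.5]
finger_gap: 0.003
finger_force: 0.0
```

Emit:
send_rows --motion '[{"linear": [0,0,1.5],"yaw": 0,"fingers": 1},{"linear": [0,0,3],"yaw": 0,"fingers": 1},{"linear": [0,0,3],"yaw": 0,"fingers": 1}]'

```text
time_s: 23.4
position: [0.564, -0.1622, 0.0968]
ee_rot: [[0.986, -0.169, -0.0], [-0.169, -0.986, 0.0], [-0.0, -0.0, -1.0]]
force: [-0.8, 0.2, -0.7]
finger_gap: -0.0
finger_force: 0.0
```

Emit:
send_rows --motion '[{"linear": [0,0,1],"yaw": 0,"fingers": 1},{"linear": [0,0,1.5],"yaw": 0,"fingers": 1},{"linear": [0,0,1.5],"yaw": 0,"fingers": 1}]'

```text
time_s: 23.78
position: [0.5641, -0.1623, 0.0957]
ee_rot: [[0.986, -0.169, -0.0], [-0.169, -0.986, -0.0], [0.0, 0.0, -1.0]]
force: [-1.2, 0.1, 1.9]
finger_gap: 0.004
finger_force: 0.9
```

Emit:
send_rows --motion '[{"linear": [0,0,-25],"yaw": 0,"fingers": 1},{"linear": [-12,0,-25],"yaw": 0,"fingers": 1},{"linear": [-23,-0.3,-25],"yaw": 0,"fingers": 1},{"linear": [-23,-0.3,-18],"yaw": 0,"fingers": 1},{"linear": [-23,-0.3,-15],"yaw": 0,"fingers": 1},{"linear": [-23,-0.3,-13],"yaw": 0,"fingers": 1},{"linear": [-23.5,-0.6,-11.5],"yaw": 0,"fingers": 1},{"linear": [-23.5,-0.6,-11.5],"yaw": 0,"fingers": 1}]'

```text
time_s: 24.78
position: [0.5403, -0.1575, 0.1092]
ee_rot: [[0.986, -0.169, -0.004], [-0.169, -0.986, 0.001], [-0.004, -0.0, -1.0]]
force: [-8.3, 1.8, 16.4]
finger_gap: 0.0
finger_force: 8.2
```

Emit:
send_rows --motion '[{"linear": [-1.2,-0.3,0],"yaw": 0,"fingers": 1},{"linear": [-1.8,-0.3,0.5],"yaw": 0,"fingers": 1},{"linear": [-1.8,-0.3,1],"yaw": 0,"fingers": 1},{"linear": [-1.8,-0.3,1],"yaw": 0,"fingers": 1}]'

```text
time_s: 25.28
position: [0.5402, -0.1575, 0.1092]
ee_rot: [[0.986, -0.169, 0.0], [-0.169, -0.986, -0.001], [0.0, 0.0, -1.0]]
force: [-5.8, 1.6, 17.1]
finger_gap: 0.001
finger_force: 8.5
```

Emit:
send_rows --motion '[{"linear": [-1.2,-0.3,0.5],"yaw": 0,"fingers": 1},{"linear": [-2,-0.3,1],"yaw": 0,"fingers": 1},{"linear": [-2,-0.3,1.5],"yaw": 0,"fingers": 1},{"linear": [-2,-0.3,1.5],"yaw": 0,"fingers": 1}]'

```text
time_s: 25.78
position: [0.5401, -0.1575, 0.109]
ee_rot: [[0.986, -0.169, 0.005], [-0.169, -0.986, -0.002], [0.005, 0.001, -1.0]]
force: [-5.1, 2.0, 19.7]
finger_gap: 0.001
finger_force: 9.5
```

Emit:
send_rows --motion '[{"linear": [0,0,-10],"yaw": 0,"fingers": 1},{"linear": [10,0.3,-10],"yaw": 0,"fingers": 1},{"linear": [10,0.3,-7],"yaw": 0,"fingers": 1},{"linear": [10,0.3,-5],"yaw": 0,"fingers": 1},{"linear": [9.3,0.3,-3.5],"yaw": 0,"fingers": 1},{"linear": [8.6,0.3,-2],"yaw": 0,"fingers": 1},{"linear": [8,0.3,-0.5],"yaw": 0,"fingers": 1},{"linear": [8,0.3,-0.5],"yaw": 0,"fingers": 1}]'

```text
time_s: 26.78
position: [0.5472, -0.1584, 0.1089]
ee_rot: [[0.986, -0.169, 0.003], [-0.169, -0.986, -0.001], [0.003, -0.0, -1.0]]
force: [-4.1, 2.7, 18.0]
finger_gap: -0.001
finger_force: 9.1
```

Emit:
send_rows --motion '[{"linear": [-0.3,0,0.6],"yaw": 0,"fingers": 1},{"linear": [-0.6,0,1.2],"yaw": 0,"fingers": 1},{"linear": [-0.8,0,1.8],"yaw": 0,"fingers": 1},{"linear": [-0.8,0,1.8],"yaw": 0,"fingers": 1}]'

```text
time_s: 27.28
position: [0.5472, -0.1585, 0.1085]
ee_rot: [[0.986, -0.169, 0.005], [-0.169, -0.986, -0.001], [0.005, 0.0, -1.0]]
force: [-5.2, 3.6, 22.7]
finger_gap: -0.0
finger_force: 11.5
```

Emit:
send_rows --motion '[{"linear": [-0.4,-0.2,0.6],"yaw": 0,"fingers": 1},{"linear": [-0.8,-0.5,1.2],"yaw": 0,"fingers": 1},{"linear": [-1,-0.5,1.6],"yaw": 0,"fingers": 1},{"linear": [-1,-0.5,1.6],"yaw": 0,"fingers": 1}]'

```text
time_s: 27.78
position: [0.5472, -0.1584, 0.1081]
ee_rot: [[0.986, -0.169, 0.007], [-0.169, -0.986, -0.002], [0.007, 0.001, -1.0]]
force: [-5.0, 3.2, 27.0]
finger_gap: 0.002
finger_force: 13.1
```

Emit:
send_rows --motion '[{"linear": [0,0,-10],"yaw": 0,"fingers": 1},{"linear": [0,0,-60],"yaw": 0,"fingers": 1},{"linear": [0,0,-90],"yaw": 0,"fingers": 0.2},{"linear": [0,0,-90],"yaw": 0,"fingers": 0.2},{"linear": [0,0,-90],"yaw": 0,"fingers": 0.2},{"linear": [0,0,-90],"yaw": 0,"fingers": 0.2}]'

```text
time_s: 28.52
position: [0.542, -0.1567, 0.1889]
ee_rot: [[0.986, -0.169, -0.004], [-0.169, -0.986, 0.002], [-0.004, -0.001, -1.0]]
force: [0.1, 0.4, -0.6]
finger_gap: 0.401
finger_force: 0.0
```

```bash
python3 - <<'E'
from h import *
s=sense();print(s["position"],s["force"])
c,im=look("wrist",["key_top","key_underhead","axle_keyway","eye_a"],"w13.png",4)
for g in (3,4,5,7,12): print(g,"top",np.round(proj(c,[.5435,-.158,.092+(g+12)/1000]),1),"under",np.round(proj(c,[.5435,-.158,.092+g/1000]),1))
A=np.array([.5588,-.1606])
for a in (125.3,215.3): print("eye exp",proj(c,[*(A+.073*np.array([np.cos(np.radians(a)),np.sin(np.radians(a))])),.0587]))
E
```

```text
[ 0.54195852 -0.15668452  0.18891736] [ 0.11690112  0.41323784 -0.55054918]
wrist key_top 0.57 [214.5 208.4] [ 524.1 -105.9   64. ]
wrist key_top 0.51 [203.6 259.7] [ 526.8 -159.2   64. ]
wrist key_underhead 0.85 [201.9 259.2] [ 524.5 -158.4   52. ]
wrist axle_keyway 0.9 [197.3 255.4] [ 543.4 -157.6   92. ]
wrist axle_keyway 0.7 [202.9 257. ] [ 537.9 -158.1   92. ]
wrist eye_a 0.8 [215.7 206.4] [ 519.4 -101.1   54. ]
wrist eye_a 0.58 [216.8 301.8] [ 501.1 -200.1   54. ]
3 top [202.8 255.9] under [198.2 255.9]
4 top [203.2 255.9] under [198.6 255.9]
5 top [203.6 256. ] under [198.9 255.9]
7 top [204.4 256. ] under [199.7 255.9]
12 top [206.5 256. ] under [201.6 255.9]
eye exp (np.float64(219.86690055041018), np.float64(206.22045599051881))
eye exp (np.float64(219.74171574017865), np.float64(305.25118397555906))
```

```bash
python3 -c "
from bench import *
print(sign_off())"
```

```text
the job is handed in; nothing more can be done
None
```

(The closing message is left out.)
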